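# Count along the tin rack and push a tin into the third gap

### The job

Run a fingertip along the top rail of the tin rack, starting at the end with the red post, counting the gaps between the dividers, filled or empty: touch the rail over the first, the second and the third gap in turn. Then push the tin that stands in front of the rack along the worktop into that third gap, fully home against the back board; push it only, never lift or tip it, and leave the tins already in the rack and the other things where they are.

Things in the scene. Friction and masses are not known exactly. Their poses are not given: they have to be found in the camera images.
- rack: (sizes in mm) fixed wooden tin rack, 366 wide (y), open to its own -x side (towards the robot). Origin: on the worktop, mid-width; z up. Five dividers 6 thick, 42 high at y = -180, -90, 0, 90, 180, from x = -35 (rounded ends) to 42; four gaps 84 wide between, centred at y = -135, -45, 45, 135. No floor. Back board 58 high, inner face at x = 42: a tin touching it has its axis at x = 4
- rail: flat aluminium rail, rigid, 14 wide (x) x 10 high, 366 long, carried above the rear of the gaps by a thin steel post on each divider. Origin and axes as the rack's; the rail's centre line is at x = 34 of that frame, its top at z = 84 above the worktop, between y = -183 and 183
- red_post: red round post 19 diameter (foot 24) x 96 high, fixed, standing at one end of the rail, 196 from the rack's middle along the rack's y axis (the +y or the -y end), in line with the rail (x = 34 of the rack); counting starts here: the first, second and third gaps lie 61, 151 and 241 from it along the rail. Origin: centre of its foot
- white_post: white round post of the same size, fixed, at the other end of the rail. Origin: centre of its foot
- tin: closed food tin with a printed paper label, 75 diameter x 58 high, about 0.25 kg (0.18 to 0.36), loose, standing upright on the worktop in front of the open side of the rack; the one to push. Origin: centre of its underside, z along its axis
- tin_left: a closed food tin of the same kind, 75 diameter x 58 high, about 0.25 kg, loose, already standing in the end gap of the rack on its + y side; leave it there. Origin: centre of its underside
- tin_right: a closed food tin of the same kind, 75 diameter x 58 high, about 0.25 kg, loose, already standing in the end gap of the rack on its - y side; leave it there. Origin: centre of its underside
- timer: white ribbed kitchen timer 62 diameter x 47 high; bystander, loose, leave it alone. Origin: centre of its underside
- salt: glass salt shaker with a grey top, 44 diameter x 90 high; bystander, loose, leave it alone. Origin: centre of its underside
- spice: spice jar with a yellow lid, 42 diameter x 96 high; bystander, loose, leave it alone. Origin: centre of its underside
- butter: yellow and white block of cheese, 73 x 102 x 37 high; bystander, loose, leave it alone. Origin: centre of its underside

How it is judged:
By the outcome, as a careful person would: the job done as asked, in the order asked, and still so for the second after the job is handed in, with the robot touching nothing.
It also fails if it takes over 72 s, if anything falls off the work surface, if the arm or the gripper's body presses on something with over 40 N, if the wrist force passes 120 N, or if a joint passes its speed limit or range.

### The arm

A 6-joint arm with a two-finger parallel gripper is mounted at the origin on a cart in front of the work surface, level with it; the furniture and walls round the work are solid. World frame = base frame: x ahead of the robot, y to its left, z up, the work surface at z = 0. Lengths are in m, angles in degrees, forces in N, time in s.
With the tool pointing down it reaches from about 0.375 to 0.9 m from the base axis. Payload 3.1 kg.
Tool frame: the origin (TCP) lies midway between the tips of the shut fingers; the grasp point (between the pads) lies 19 mm behind it; z points along the fingers, y is the direction in which the jaws open and shut (so a half turn about z gives the same grasp; the last joint's range is limited). The gripper opens to 87 mm and grips with 3 to 60 N. Pads are 19 mm wide; open, the fingers measure 117 mm over their backs; the gripper's body (75 mm by 190 mm) begins 51 mm behind the grasp point.
Start: joints at [-78.696, 30.224, 82.088, -0, 67.689, -10.227], TCP at [0.229, -0.581, 0.223] pointing down, gripper open.
Joint ranges: [-176.69, 176.69], [-43.24, 126.21], [12.49, 139.97], [-82, 262], [0, 151.66], [-163.58, 163.58]. Speed limits (degrees/s): [159.86, 159.86, 180, 180, 180, 180].

### API

Orientations are given as a 3x3 rotation matrix whose columns are the frame's x, y, z axes.
In Python, from rig import status, vision, bot, models gives the robot as it stands.
- The arm moves only by the tool send_rows, never from a script. Its argument "moves" is a list of rows, each a list of 7 numbers: the shift along the tool's x, y, z in units of 25 mm (1.0 is 25 mm), then the turn, a rotation vector about the tool's x, y, z in units of 10 degrees (1.0 is 10 degrees), then the closure, from -1 (fully open) to 1 (shut), so that 0 is half open. In form: [[dx, dy, dz, rx, ry, rz, hand], ...]. A call has 1 to 12 rows; each row shifts and turns the commanded pose from where the row before left it, along the tool's axes as they then stand; what a row does not reach is not made up. A row lasts 1/8 s, in which the tool goes at most 62.5 mm and 10.7 degrees, less where a joint would pass 70% of its speed; a pose out of reach is approached as far as the arm can. A call is refused whole if a number of a shift passes 1 or a number of a turn 1, either way. A call with a gripper value outside its range is refused whole. The fingers move at their own pace and stop on an object; the grip force is fixed at half the most. Time passes only in rows, so rows that do not move let the fingers close. It gives the time, the measured TCP pose, the force and the opening at its end, in the units of the state.
- status.read_state(): the state, without advancing time (a new reading comes with each control period).
- vision.capture(name): name is "scene" or "side" or "wrist"; returns a dict with "img" (400x640x3 uint8, red, green, blue), "depth" (400x640 float32, m along the optical axis (not along the pixel's ray), 0 where there is no reading), "fx", "fy", "cx", "cy" (pixels), "pose" (4x4, takes a point from camera to world coordinates); the wrist camera has in their place "hand_eye" (4x4, takes a point from camera to tool coordinates, whose origin is the TCP and whose axes are the flange's). Camera axes: x right, y up, looking along -z (the intrinsics and any distortion apply to the point x, -y, -z); pixel columns grow to the right and rows downward; lengths in m; the calibration is good to about 2 mm. A picture is of the moment at which its call begins: read the wrist's pose just before it.
- bot.hand_in(): hands the job in, once; it reports no verdict.
Trained networks look in the newest picture that a camera, given by its name, has taken for a name from the list of things; names that differ only in an ending like _2 or _b are one class to them, and where a whole thing is asked for, a point or a joint stands for the part that bears it (a point fixed in the world has none). Each returns a list of dicts, best first, with "confidence" (0 to 1); they miss things now and then, are a little off and sometimes report something else, mostly with a low value. They report only what shows in the picture. A call takes as long as a camera call.
- models.masks_of(camera, name): "mask" (400x640 bool, what is visible of it) and "extent" ([left, top, right, bottom] in pixels, round what is visible of it).
- models.landmark_of(camera, name): "point" ([column, row] in pixels: a listed point, or the origin of a listed thing).
The state is a dict: "time_s": time; "joint_positions": joint angles; "qvel": joint speeds; "tau": joint torques, N m; "position": TCP position; "tcp_rot": TCP orientation; "force": force on the tool from outside, world axes, zero at the start; "moment": the same for the moment, N m; "opening": opening from 0.0 (shut) to 1.0 (fully open).
Only numpy, scipy, OpenCV 4.12 (cv2) and the standard library are available. Lean on these libraries where they do the work, as an engineer would, in place of code of your own. Each camera call takes 0.05 s, during which the arm holds its last target.

## Working session

There is one attempt and no reset: what is moved stays moved. The work goes in short steps, Python scripts to look and compute and a tool call to move; the robot and the scene stay as the last step left them, time stands still between calls to the robot, and variables do not carry over. Pictures are saved under pics/ and viewed, and the job is handed in when it is done.

Besides the shell and the picture viewer there is one more tool, called after "Request:" as name([rows], argument=value, ...), one row to a line, values as JSON. send_rows: Moves the arm, as the interface text tells. Its arguments: {"type":"object","properties":{"moves":{"type":"array"}},"required":["moves"]}

```bash
mkdir -p pics
cat > h.py <<'E'
import numpy as np, cv2
from rig import status, vision, bot, models
def cap(n):
    c=vision.capture(n)
    return c
def save(c,f): cv2.imwrite('pics/'+f,cv2.cvtColor(c['img'],cv2.COLOR_RGB2BGR))
def back(c,u,v,d,T=None):
    T=c['pose'] if T is None else T
    p=np.array([(u-c['cx'])/c['fx']*d,-(v-c['cy'])/c['fy']*d,-d*np.ones_like(d),np.ones_like(d)])
    return (T@p)[:3].T
def cloud(c,m,T=None):
    v,u=np.nonzero(m&(c['depth']>0)); return back(c,u,v,c['depth'][v,u],T)
E
python3 - <<'E'
from h import *
print(status.read_state())
for n in ['scene','side','wrist']:
    c=cap(n); save(c,n+'0.png'); print(n,{k:v for k,v in c.items() if k not in('img','depth')})
    if n=='wrist': continue
    for t in ['rack','rail','red_post','white_post','tin','tin_left','tin_right','timer','salt','spice','butter']:
        try:
            r=models.masks_of(n,t)
        except Exception as e: print(t,e); continue
        for q in r[:3]:
            p=cloud(c,q['mask']); 
            print(n,t,round(q['confidence'],2),q['extent'],np.round(np.percentile(p,[2,50,98],axis=0),3).tolist() if len(p) else None)
E
```

```text
{'time_s': 0.0, 'joint_positions': array([-7.86957111e+01,  3.02778440e+01,  8.21588401e+01, -4.50655740e-04,
        6.76906316e+01, -1.02296973e+01]), 'qvel': array([0.01566794, 0.07305909, 0.01507473, 0.04181408, 0.05951505,
       0.04941706]), 'tau': array([-1.42304165e-03, -4.40052652e+01, -1.76592851e+01,  6.31666020e-02,
        5.82707429e-02, -1.49107168e-04]), 'position': array([ 0.22925698, -0.58061358,  0.22157007]), 'tcp_rot': array([[ 9.30198993e-01,  3.67055360e-01, -4.42706246e-04],
       [ 3.67055422e-01, -9.30196525e-01,  2.17754333e-03],
       [ 3.87475137e-04, -2.18804634e-03, -9.99997531e-01]]), 'force': array([-0.49276691, -0.34760364, -0.3575064 ]), 'moment': array([ 0.00989158, -0.01606724, -0.07555894]), 'opening': 1.0015081597951134}
scene {'fx': 403.9818932823267, 'fy': 403.9818932823267, 'cx': 324.24263782721215, 'cy': 206.10344620518083, 'pose': array([[-0.64796174,  0.34926389, -0.67687541, -0.2029336 ],
       [-0.76166959, -0.29973612,  0.57447166,  0.64090875],
       [-0.0022418 ,  0.88779107,  0.46024123,  0.55802132],
       [ 0.        ,  0.   
[... 2851 characters left out ...]
0.095]]
side spice 0.4 [323.9, 185.8, 380.6, 243.8] [[0.591, -0.226, 0.002], [0.64, -0.065, 0.042], [0.662, 0.048, 0.083]]
side butter 0.65 [225.2, 168.7, 242.6, 186.2] [[0.363, 0.352, 0.001], [0.4, 0.373, 0.033], [0.44, 0.455, 0.037]]
wrist {'fx': 298.09889965300874, 'fy': 298.09889965300874, 'cx': 322.65445134227366, 'cy': 198.42018088362008, 'hand_eye': array([[-5.11689694e-04,  9.69562608e-01,  2.44842983e-01,
         6.63003734e-02],
       [ 9.99999865e-01,  5.17090685e-04,  4.22222946e-05,
        -8.98794922e-04],
       [-8.56688679e-05,  2.44842972e-01, -9.69562743e-01,
        -1.63999972e-01],
       [ 0.00000000e+00,  0.00000000e+00,  0.00000000e+00,
         1.00000000e+00]])}
```

Run:
```python
import cv2
a=cv2.imread('pics/scene0.png'); b=cv2.imread('pics/side0.png')
cv2.imwrite('pics/sc_crop.png',cv2.resize(a[140:350,150:410],(780,630))[:600]); cv2.imwrite('pics/si_crop.png',cv2.resize(b[130:320,200:440],(760,600)))
```

```text
(no output)
```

View pics/sc_crop.png

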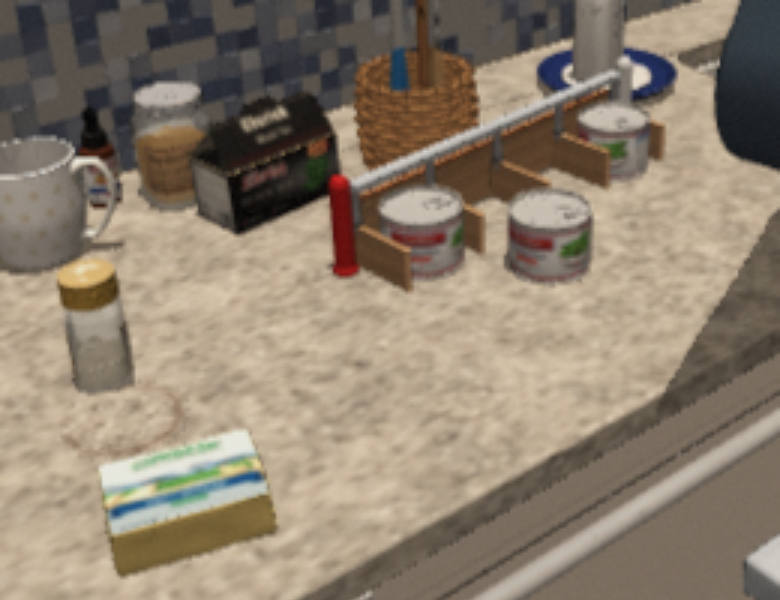

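View pics/si_crop.png

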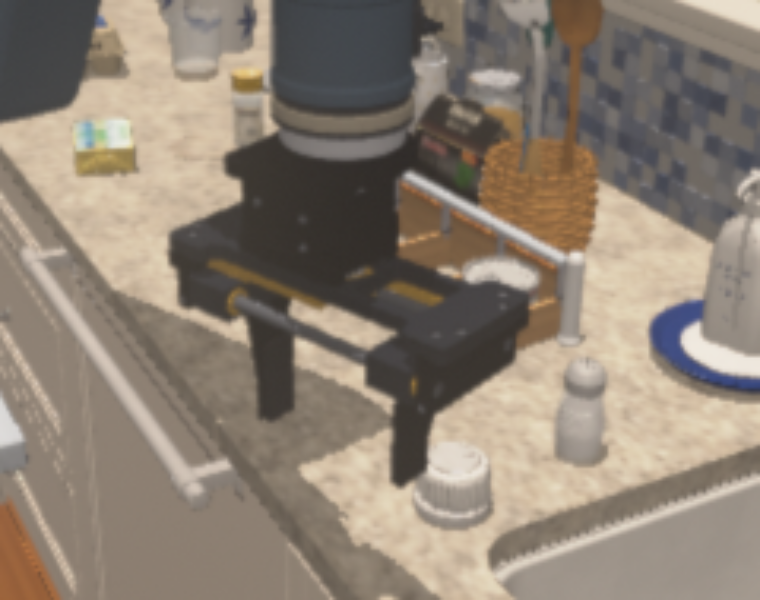

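```bash
cat > meas.py <<'E'
from h import *
def railfit(n,c):
    m=models.masks_of(n,'rail')[0]['mask']; p=cloud(c,m); 
    p=p[(p[:,2]>.079)&(p[:,2]<.09)]
    q=p[:,:2]; mu=q.mean(0); 
    l=cv2.fitLine(q.astype(np.float32),cv2.DIST_HUBER,0,.01,.01).ravel(); d=l[:2]*np.sign(l[1]); s=(q-l[2:])@d
    return d,l[2:],s.min(),s.max(),len(q),np.median(p[:,2])
def circ(n,c,name,h):
    m=models.masks_of(n,name)[0]['mask']; p=cloud(c,m); t=p[abs(p[:,2]-h)<.006]
    (x,y),r=cv2.minEnclosingCircle(t[:,:2].astype(np.float32)); return np.round([x,y,r],4),len(t)
E
python3 - <<'E'
from meas import *
for n in ['scene','side']:
    c=cap(n); d,l,a,b,k,z=railfit(n,c)
    print(n,'rail',d,np.degrees(np.arctan2(-d[0],d[1])),l+a*d,l+b*d,b-a,k,z)
    for t in (['tin','tin_left','tin_right'] if n=='scene' else ['tin_right']): print(t,circ(n,c,t,.058))
    p=models.landmark_of(n,'red_post'),models.landmark_of(n,'white_post'),models.landmark_of(n,'rack'); print([q[:1] for q in p])
    # obstacles
    P=cloud(c,c['depth']<1.8)
    print('obst'); 
    for x0 in np.arange(.66,.9,.03):
        row=[]
        for y0 in np.arange(-.3,.3,.05):
            s=P[(P[:,0]>=x0)&(P[:,0]<x0+.03)&(P[:,1]>=y0)&(P[:,1]<y0+.05)]
            row.append(int(1000*np.percentile(s[:,2],99)) if len(s)>3 else -1)
        print(round(x0,2),row)
E
```

```text
scene rail [-0.11195441  0.9937133 ] 6.4279904 [ 0.65081183 -0.2173568 ] [0.61007424 0.14423231] 0.36387667934174023 329 0.08324750976829948
tin (array([0.503 , 0.0101, 0.04  ]), 343)
tin_left (array([0.5811, 0.0912, 0.0399]), 326)
tin_right (array([ 0.6164, -0.1747,  0.0417]), 216)
[[{'point': [265.5, 232.2], 'confidence': 0.56}], [], [{'point': [326.3, 208.1], 'confidence': 0.92}]]
obst
0.66 [-1, 91, 61, -1, -1, -1, -1, -1, 2, 1, 2, 2]
0.69 [-1, -1, -1, -1, 103, 338, 103, -1, 2, 2, 1, 2]
0.72 [-1, -1, -1, -1, 103, 339, 101, 62, 71, 76, 72, 2]
0.75 [131, -1, 2, -1, 264, 339, 302, 97, 103, 104, 89, 79]
0.78 [134, 18, 1, 0, 296, 320, 104, 102, 106, 105, 77, 90]
0.81 [19, 1, 2, -1, 103, 102, 65, -1, -1, 110, 110, 2]
0.84 [282, 282, 283, 282, 283, 283, 283, 283, 283, 283, 283, 283]
0.87 [283, 283, 284, 283, 283, 283, 284, 284, 284, 284, 284, 284]
side rail [-0.11990958  0.9927848 ] 6.886884 [ 0.65353087 -0.22050001] [0.62476926 0.0176302 ] 0.23986085560791892 159 0.08151083915746205
tin_right (array([ 0.6159, -0.1759,  0.0381]), 142)
[[{'point': [235.6, 182.4], 'confidence': 0.56}], [{'point': [380.2, 240.1], 'confidence': 0.45}], [{'point': [332.6, 214.7], 'confidence': 0.85}]]
obst
0.66 [0, 91, 69, 57, -1, -1, -1, -1, -1, -1, -1, -1]
0.69 [18, 0, 0, -1, 100, 336, 102, -1, -1, -1, -1, -1]
0.72 [17, 1, 0, 0, 125, 337, 102, 69, 68, 76, -1, -1]
0.75 [98, 15, 0, 0, 300, 337, 298, 97, 101, 99, -1, -1]
0.78 [92, 17, 0, 1, 295, 329, 101, 100, 104, -1, -1, -1]
0.81 [-1, 0, 0, 0, 48, 101, -1, -1, -1, 110, 107, 94]
0.84 [281, 282, 280, 281, 282, 281, 282, 281, 279, 263, 280, 281]
0.87 [282, 282, 282, 282, 282, 282, 281, 282, -1, 108, 282, 282]
```

```bash
cat > plan.py <<'E'
import numpy as np, json
from scipy.spatial.transform import Rotation as R
def Rtool(yaw,tilt=0):
    # yaw of tool x in world deg, z down; tilt about tool y
    a=np.radians(yaw); x=np.array([np.cos(a),np.sin(a),0]); z=np.array([0,0,-1.]); y=np.cross(z,x)
    return np.c_[x,y,z]@R.from_euler('y',tilt,degrees=True).as_matrix()
def rows(p0,R0,p1,R1,hand,n=None,rv=None,nd=2):
    R0=R.from_matrix(R0).as_matrix(); rv=R.from_matrix(R0.T@R1).as_rotvec(degrees=True) if rv is None else np.array(rv,float)
    d=np.array(p1)-p0
    if n is None: n=int(max(1,np.ceil(np.linalg.norm(d)/.0245),np.ceil(np.linalg.norm(rv)/9.8)))
    out=[];p=np.array(p0,float);Rc=R0.copy()
    for i in range(n):
        tgt=p0+d*(i+1)/n
        s=np.round(Rc.T@(tgt-p)/.025,nd); r=np.round(R.from_matrix(Rc.T@(R0@R.from_rotvec(rv*(i+1)/n,degrees=True).as_matrix())).as_rotvec(degrees=True)/10,nd)
        p=p+Rc@s*.025; Rc=Rc@R.from_rotvec(r*10,degrees=True).as_matrix()
        out.append([*s,*r,hand])
    return [[float(v)+0. for v in o] for o in out],p,Rc
E
python3 - <<'E'
from h import *; from plan import *
for n in ['scene','side']:
    c=cap(n); P=cloud(c,c['depth']<1.8)
    s=P[(P[:,0]>.66)&(P[:,0]<.82)&(P[:,1]>-.15)&(P[:,1]<.1)&(P[:,2]>.12)]
    for z in np.arange(.12,.34,.04):
        t=s[(s[:,2]>=z)&(s[:,2]<z+.04)]
        if len(t): print(n,round(z,2),len(t),np.percentile(t,[3,50,97],axis=0)[:,:2].round(3).tolist())
s=status.read_state(); p0=s['position'];R0=s['tcp_rot']
r,p,Rc=rows(p0,R0,[.50,-.03,.24],Rtool(186.6),1,rv=[0,0,-165.1])
print(len(r));print(p)
for i in range(0,len(r),12): print(json.dumps(r[i:i+12]))
E
```

```text
scene 0.12 153 [[0.732, -0.058], [0.756, -0.04], [0.779, -0.004]]
scene 0.16 143 [[0.732, -0.056], [0.757, -0.039], [0.778, -0.004]]
scene 0.2 189 [[0.733, -0.054], [0.756, -0.018], [0.778, 0.01]]
scene 0.24 258 [[0.71, -0.069], [0.756, -0.011], [0.787, 0.014]]
scene 0.28 220 [[0.708, -0.049], [0.757, -0.011], [0.782, 0.011]]
scene 0.32 98 [[0.706, -0.019], [0.74, -0.01], [0.778, -0.004]]
side 0.12 82 [[0.732, -0.063], [0.75, -0.05], [0.78, -0.007]]
side 0.16 88 [[0.733, -0.063], [0.756, -0.049], [0.781, -0.009]]
side 0.2 126 [[0.734, -0.065], [0.759, -0.045], [0.783, -0.016]]
side 0.24 365 [[0.712, -0.072], [0.76, -0.035], [0.789, -0.01]]
side 0.28 324 [[0.708, -0.063], [0.757, -0.018], [0.785, -0.003]]
side 0.32 126 [[0.706, -0.026], [0.742, -0.016], [0.779, -0.007]]
26
[ 0.49993303 -0.03011552  0.24005402]
[[0.7, -0.64, -0.03, 0.0, 0.0, -0.63, 1.0], [0.76, -0.55, -0.02, 0.0, 0.0, -0.64, 1.0], [0.82, -0.47, -0.03, 0.0, 0.0, -0.63, 1.0], [0.87, -0.37, -0.03, 0.0, 0.0, -0.64, 1.0], [0.91, -0.28, -0.02, 0.0, 0.0, -0.63, 1.0], [0.92, -0.17, -0.03, 0.0, 0.0, -0.64, 1.0], [0.95, -0.07, -
[... 152 characters left out ...]
1.0], [0.88, 0.34, -0.03, 0.0, 0.0, -0.63, 1.0], [0.84, 0.44, -0.02, 0.0, 0.0, -0.64, 1.0]]
[[0.78, 0.53, -0.03, 0.0, 0.0, -0.63, 1.0], [0.73, 0.61, -0.03, 0.0, 0.0, -0.64, 1.0], [0.65, 0.68, -0.02, 0.0, 0.0, -0.63, 1.0], [0.57, 0.75, -0.03, 0.0, 0.0, -0.64, 1.0], [0.48, 0.82, -0.03, 0.0, 0.0, -0.63, 1.0], [0.39, 0.86, -0.02, 0.0, 0.0, -0.64, 1.0], [0.29, 0.89, -0.03, 0.0, 0.0, -0.63, 1.0], [0.19, 0.93, -0.03, 0.0, 0.0, -0.64, 1.0], [0.09, 0.94, -0.02, 0.0, 0.0, -0.63, 1.0], [-0.01, 0.95, -0.03, 0.0, 0.0, -0.64, 1.0], [-0.13, 0.93, -0.03, 0.0, 0.0, -0.63, 1.0], [-0.22, 0.92, -0.02, 0.0, 0.0, -0.64, 1.0]]
[[-0.32, 0.89, -0.03, 0.0, 0.0, -0.63, 1.0], [-0.42, 0.84, -0.03, 0.0, 0.0, -0.64, 1.0]]
```

Request:
send_rows([
  [0.7,-0.64,-0.03,0,0,-0.63,1],
  [0.76,-0.55,-0.02,0,0,-0.64,1],
  [0.82,-0.47,-0.03,0,0,-0.63,1],
  [0.87,-0.37,-0.03,0,0,-0.64,1],
  [0.91,-0.28,-0.02,0,0,-0.63,1],
  [0.92,-0.17,-0.03,0,0,-0.64,1],
  [0.95,-0.07,-0.03,0,0,-0.63,1],
  [0.94,0.03,-0.02,0,0,-0.64,1],
  [0.94,0.14,-0.03,0,0,-0.63,1],
  [0.91,0.24,-0.03,0,0,-0.64,1],
  [0.88,0.34,-0.03,0,0,-0.63,1],
  [0.84,0.44,-0.02,0,0,-0.64,1],
])

```text
time_s: 3.55
position: [0.3547, -0.3263, 0.2308]
tcp_rot: [[-0.138, 0.99, 0.0], [0.99, 0.138, -0.0], [-0.001, 0.0, -1.0]]
force: [0.2, 0.5, 0.1]
opening: 0.006
```

Request:
send_rows([
  [0.78,0.53,-0.03,0,0,-0.63,1],
  [0.73,0.61,-0.03,0,0,-0.64,1],
  [0.65,0.68,-0.02,0,0,-0.63,1],
  [0.57,0.75,-0.03,0,0,-0.64,1],
  [0.48,0.82,-0.03,0,0,-0.63,1],
  [0.39,0.86,-0.02,0,0,-0.64,1],
  [0.29,0.89,-0.03,0,0,-0.63,1],
  [0.19,0.93,-0.03,0,0,-0.64,1],
  [0.09,0.94,-0.02,0,0,-0.63,1],
  [-0.01,0.95,-0.03,0,0,-0.64,1],
  [-0.13,0.93,-0.03,0,0,-0.63,1],
  [-0.22,0.92,-0.02,0,0,-0.64,1],
])

```text
time_s: 5.05
position: [0.4796, -0.0718, 0.2388]
tcp_rot: [[-0.995, 0.102, 0.0], [0.102, 0.995, -0.0], [-0.0, -0.0, -1.0]]
force: [0.2, -0.1, -1.4]
opening: 0.004
```

Request:
send_rows([
  [-0.32,0.89,-0.03,0,0,-0.63,1],
  [-0.42,0.84,-0.03,0,0,-0.64,1],
  [0,0,0,0,0,0,1],
  [0,0,0,0,0,0,1],
])

```text
time_s: 5.55
position: [0.4997, -0.0304, 0.24]
tcp_rot: [[-0.993, -0.115, -0.0], [-0.115, 0.993, -0.0], [0.0, -0.0, -1.0]]
force: [-1.4, 0.2, 0.3]
opening: -0.002
```

```bash
cat > wl.py <<'E'
from meas import *
def wrist(f):
    s=status.read_state(); T=np.eye(4); T[:3,:3]=s['tcp_rot'];T[:3,3]=s['position']
    c=cap('wrist'); c['pose']=T@c['hand_eye']; save(c,f); return s,c
E
python3 - <<'E'
from wl import *
s,c=wrist('w1.png'); print(s['time_s'],s['position'],s['tcp_rot'].round(3).tolist(),s['joint_positions'].round(1),s['opening'],s['force'])
def tryf(f,*a):
    try: print(a[0],a[2] if len(a)>2 else '',f(*a))
    except Exception as e: print('err',a[0],e)
tryf(railfit,'wrist',c)
for t in ['tin','tin_left','tin_right']: tryf(circ,'wrist',c,t,.058)
for t in ['red_post','white_post']:
    for q in models.masks_of('wrist',t)[:2]:
        p=cloud(c,q['mask']); p=p[p[:,2]>.085]; print(t,q['confidence'],q['extent'],p.mean(0) if len(p) else 0, (p.max(0)+p.min(0))/2 if len(p) else 0)
c=cap('scene'); tryf(railfit,'scene',c); print(circ('scene',c,'tin',.058))
E
```

```text
5.55 [ 0.49965485 -0.0304217   0.24003156] [[-0.993, -0.115, -0.0], [-0.115, 0.993, -0.0], [0.0, -0.0, -1.0]] [ -16.3   19.3   98.4   -0.    62.2 -112.8] -0.0018965820104136421 [-1.38390119  0.16156551  0.27864007]
wrist  (array([-0.11787076,  0.99302894], dtype=float32), array([ 0.64652586, -0.16831985], dtype=float32), np.float64(-0.04946459076790157), np.float64(0.31202516920650036), 396, np.float64(0.08537839523050308))
wrist tin (array([0.5042, 0.0105, 0.0374]), 2990)
err wrist list index out of range
wrist tin_right (array([ 0.6128, -0.1772,  0.0373]), 423)
red_post 0.85 [451.2, 275.8, 476.3, 303.1] [0.61058763 0.15459882 0.09274055] [0.61161864 0.15621415 0.09235709]
white_post 0.76 [133.5, 274.9, 170.7, 298.5] [ 0.65216612 -0.22926164  0.09099973] [ 0.65319397 -0.23049397  0.09098984]
scene  (array([-0.11772148,  0.99304664], dtype=float32), array([ 0.6273753 , -0.01052449], dtype=float32), np.float64(-0.20704355542236424), np.float64(0.15806312727230934), 343, np.float64(0.08327059721754654))
(array([0.503 , 0.0099, 0.0395]), 339)
```

View pics/w1.png

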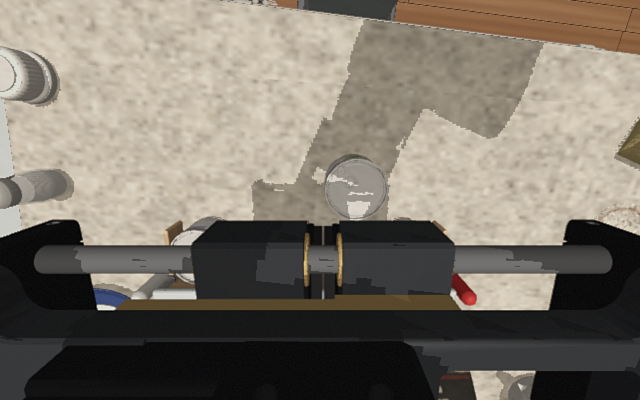

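```bash
cat > go.py <<'E'
from h import *; from plan import *
ex=np.array([.9931,.1175,0]); ey=np.array([-.1175,.9931,0]); O=np.array([.5977,-.0410,0])
def rk(x,y,z): return O+ex*x/1000+ey*y/1000+np.array([0,0,z/1000])
def inrk(p): d=np.array(p)-O; return np.round(np.array([d@ex,d@ey,d[2]])*1000,1)
def show(tgt,Rt,hand,n=None,rv=None):
    s=status.read_state(); r,p,Rc=rows(s['position'],s['tcp_rot'],tgt,Rt,hand,n,rv); print('now',inrk(s['position']),'n',len(r),'end',inrk(p))
    for i in range(0,len(r),12): print(json.dumps(r[i:i+12]))
YAW=186.75
E
python3 - <<'E'
from go import *
show(rk(40,135,115),Rtool(YAW,-10),1)
E
```

```text
now [-95.9  22.1 240.1] n 9 end [ 40.1 134.9 115.1]
[[-0.6, 0.5, 0.56, 0.0, -0.11, 0.0, 1.0], [-0.59, 0.51, 0.56, 0.0, -0.11, 0.0, 1.0], [-0.59, 0.5, 0.58, 0.0, -0.11, 0.0, 1.0], [-0.56, 0.5, 0.59, 0.0, -0.11, -0.01, 1.0], [-0.56, 0.51, 0.6, 0.0, -0.12, 0.0, 1.0], [-0.55, 0.5, 0.61, 0.0, -0.11, 0.0, 1.0], [-0.53, 0.5, 0.63, 0.0, -0.11, 0.0, 1.0], [-0.53, 0.5, 0.63, 0.0, -0.11, 0.0, 1.0], [-0.51, 0.5, 0.64, 0.0, -0.11, 0.0, 1.0]]
```

Request:
send_rows([
  [-0.6,0.5,0.56,0,-0.11,0,1],
  [-0.59,0.51,0.56,0,-0.11,0,1],
  [-0.59,0.5,0.58,0,-0.11,0,1],
  [-0.56,0.5,0.59,0,-0.11,-0.01,1],
  [-0.56,0.51,0.6,0,-0.12,0,1],
  [-0.55,0.5,0.61,0,-0.11,0,1],
  [-0.53,0.5,0.63,0,-0.11,0,1],
  [-0.53,0.5,0.63,0,-0.11,0,1],
  [-0.51,0.5,0.64,0,-0.11,0,1],
  [0,0,0,0,0,0,1],
  [0,0,0,0,0,0,1],
])

```text
time_s: 7.42
position: [0.6214, 0.0978, 0.1151]
tcp_rot: [[-0.978, -0.117, 0.172], [-0.116, 0.993, 0.02], [-0.173, -0.0, -0.985]]
force: [0.4, 0.3, 0.5]
opening: 0.006
```

Run:
```python
from wl import *; from go import *
s,c=wrist('w2.png'); print(s['time_s'],inrk(s['position']),s['force'],s['joint_positions'].round(1))
d=cap('scene'); save(d,'s2.png'); cv2.imwrite('pics/s2c.png',cv2.resize(cv2.imread('pics/s2.png')[100:260,230:430],(800,600)))
```

```text
7.425 [ 39.9 135.  115.1] [0.38169664 0.27515134 0.54309707] [  -2.    35.1   94.8    2.3   40.2 -100.3]
```

View pics/s2c.png

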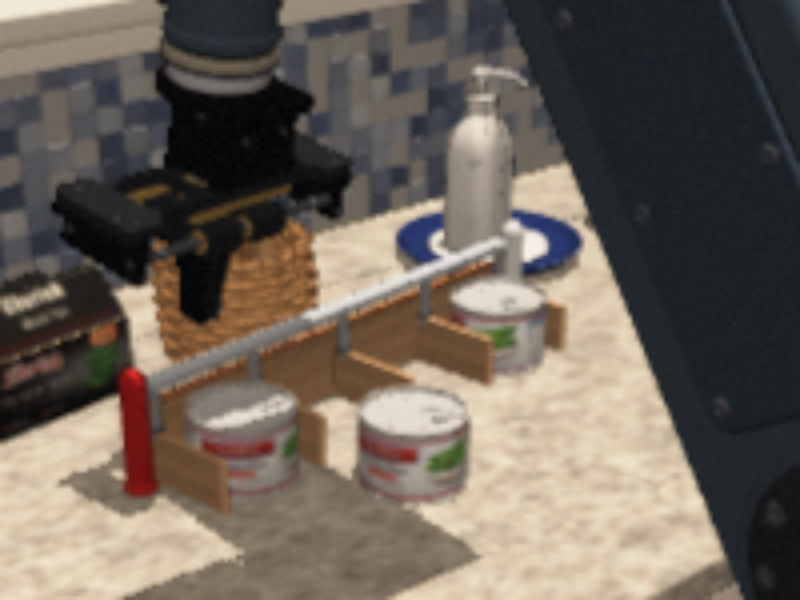

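View pics/w2.png

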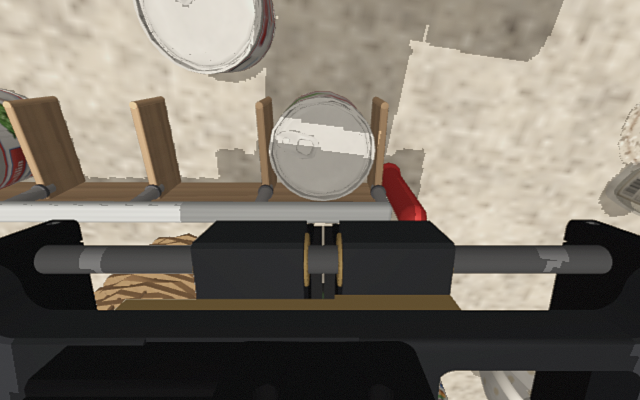

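Run:
```python
from wl import *; from go import *
s,c=wrist('w3.png')
P=cloud(c,c['depth']<.6); Q=(P-O); q=np.c_[Q@ex,Q@ey,P[:,2]]*1000
for y in range(-160,181,30):
    t=q[(abs(q[:,1]-y)<10)&(q[:,2]>79)&(q[:,2]<90)&(q[:,0]>10)&(q[:,0]<60)]
    if len(t): print(y,len(t),np.percentile(t[:,0],[2,50,98]).round(1),np.median(t[:,2]).round(1))
for t in ['tin','tin_left','tin_right']:
    try: r=circ('wrist',c,t,.058); print(t,r,inrk([*r[0][:2],0]))
    except Exception as e: print(t,e)
```

```text
-70 612 [30.6 35.7 43.7] 85.5
-40 565 [30.8 35.1 42.2] 85.5
-10 611 [30.8 35.8 43.8] 85.5
20 616 [30.9 35.7 43.6] 85.6
50 611 [31.  35.8 43.8] 85.5
80 555 [31.  35.1 41.9] 85.5
110 551 [31.1 35.1 42. ] 85.5
140 604 [31.2 35.8 43.9] 85.5
170 545 [31.3 35.4 42.1] 85.5
tin (array([0.5049, 0.0107, 0.0378]), 7399) [-86.1  62.2   0. ]
tin_left (array([0.5841, 0.0929, 0.0378]), 8451) [  2.2 134.6   0. ]
tin_right (array([ 0.623 , -0.1437,  0.0206]), 292) [  13.1 -105.     0. ]
```

Run:
```python
from go import *
show(rk(43,135,90),Rtool(YAW,-10),1,3)
```

```text
now [ 40.1 134.8 115.6] n 3 end [ 42.9 135.   89.9]
[[0.02, 0.0, 0.34, 0.0, 0.0, 0.0, 1.0], [0.02, 0.01, 0.35, 0.0, 0.0, 0.0, 1.0], [0.03, 0.0, 0.34, 0.0, 0.0, 0.0, 1.0]]
```

Request:
send_rows([
  [0.02,0,0.34,0,0,0,1],
  [0.02,0.01,0.35,0,0,0,1],
  [0.03,0,0.34,0,0,0,1],
  [0.01,0,0.04,0,0,0,1],
  [0.01,0,0.04,0,0,0,1],
  [0,0,0,0,0,0,1],
])

```text
time_s: 8.48
position: [0.6243, 0.0985, 0.0874]
tcp_rot: [[-0.978, -0.117, 0.173], [-0.115, 0.993, 0.02], [-0.174, -0.0, -0.985]]
force: [-0.7, 0.2, -0.9]
opening: 0.001
```

Request:
send_rows([
  [0.01,0,0.04,0,0,0,1],
  [0,0,0,0,0,0,1],
])

```text
time_s: 8.72
position: [0.6241, 0.0985, 0.0864]
tcp_rot: [[-0.978, -0.117, 0.173], [-0.115, 0.993, 0.02], [-0.174, -0.0, -0.985]]
force: [0.3, -0.5, 0.0]
opening: 0.007
```

Request:
send_rows([
  [0.01,0,0.04,0,0,0,1],
  [0,0,0,0,0,0,1],
])

```text
time_s: 8.98
position: [0.6243, 0.0985, 0.0859]
tcp_rot: [[-0.978, -0.117, 0.173], [-0.115, 0.993, 0.02], [-0.175, -0.0, -0.985]]
force: [-1.1, 0.2, 3.7]
opening: 0.006
```

Request:
send_rows([
  [0,0,0.03,0,0,0,1],
  [0,0,0,0,0,0,1],
  [0,0,0,0,0,0,1],
])

```text
time_s: 9.35
position: [0.6243, 0.0985, 0.0857]
tcp_rot: [[-0.978, -0.117, 0.173], [-0.116, 0.993, 0.02], [-0.175, -0.0, -0.985]]
force: [-2.9, 0.4, 7.4]
opening: 0.009
```

Request:
send_rows([
  [0,-0.3,0,0,0,0,1],
  [0,-0.3,0,0,0,0,1],
  [0,-0.3,0,0,0,0,1],
  [0,-0.3,0,0,0,0,1],
])

```text
time_s: 9.85
position: [0.6289, 0.0698, 0.0858]
tcp_rot: [[-0.978, -0.116, 0.176], [-0.114, 0.993, 0.022], [-0.177, 0.001, -0.984]]
force: [0.2, 4.1, 6.2]
opening: 0.011
```

Request:
send_rows([
  [0,-0.4,0,0,0,0,1],
  [0,-0.4,0,0,0,0,1],
  [0,-0.4,0,0,0,0,1],
  [0,-0.4,0,0,0,0,1],
  [0,-0.4,0,0,0,0,1],
  [0,-0.4,0,0,0,0,1],
  [0,0,0,0,0,0,1],
  [0,0,0,0,0,0,1],
])

```text
time_s: 10.85
position: [0.6359, 0.0091, 0.0858]
tcp_rot: [[-0.978, -0.117, 0.176], [-0.115, 0.993, 0.02], [-0.177, -0.001, -0.984]]
force: [-0.6, 1.1, 6.2]
opening: 0.005
```

Run:
```python
from go import *
s=status.read_state();print(inrk(s['position']),s['force'])
```

```text
[43.8 45.2 85.8] [-0.55686974  1.05357588  6.19184934]
```

At gap 2, in contact (6 N). On to gap 3.

Request:
send_rows([
  [0,-0.4,0,0,0,0,1],
  [0,-0.4,0,0,0,0,1],
  [0,-0.4,0,0,0,0,1],
  [0,-0.4,0,0,0,0,1],
  [0,-0.4,0,0,0,0,1],
  [0,-0.4,0,0,0,0,1],
  [0,-0.4,0,0,0,0,1],
  [0,-0.4,0,0,0,0,1],
  [0,-0.4,0,0,0,0,1],
  [0,0,0,0,0,0,1],
  [0,0,0,0,0,0,1],
])

```text
time_s: 12.22
position: [0.6462, -0.0802, 0.0858]
tcp_rot: [[-0.978, -0.117, 0.175], [-0.115, 0.993, 0.02], [-0.176, -0.0, -0.984]]
force: [-0.8, 1.4, 6.5]
opening: 0.009
```

Run:
```python
from go import *
s=status.read_state();print(inrk(s['position']),s['force'])
c=cap('side'); save(c,'si3.png'); cv2.imwrite('pics/si3c.png',cv2.resize(cv2.imread('pics/si3.png')[100:280,260:500],(800,600)))
```

```text
[ 43.6 -44.6  85.8] [-0.78433946  1.39971855  6.49024921]
```

View pics/si3c.png

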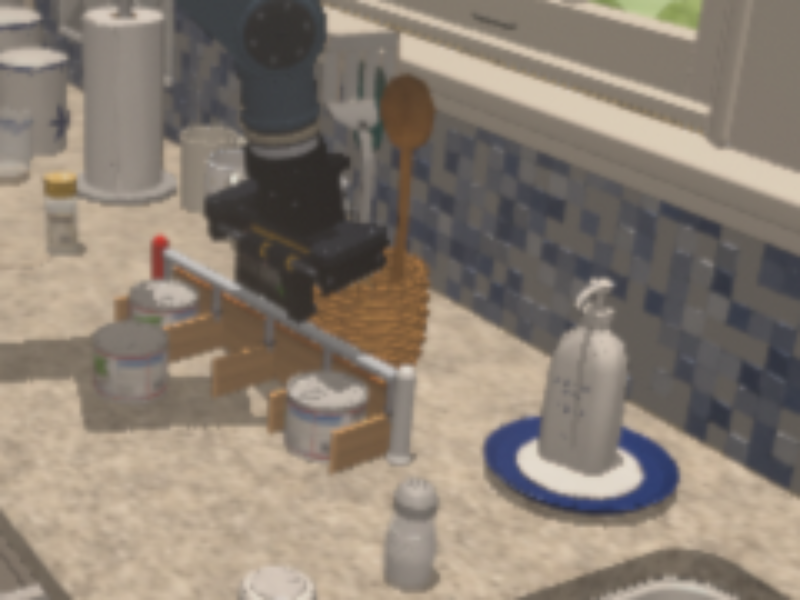

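Run:
```python
from go import *
s=status.read_state()
r,p,Rc=rows(s['position'],s['tcp_rot'],s['position']+np.array([0,0,.045])-ex*.01,s['tcp_rot'],1); print(json.dumps(r))
r,p,Rc=rows(p,Rc,rk(-87,125,130),Rtool(96.75),.08); print(len(r));print(json.dumps(r))
print(Rc.round(3).tolist())
```

```text
[[0.04, 0.0, -0.92, 0.0, 0.0, 0.0, 1.0], [0.04, 0.0, -0.92, 0.0, 0.0, 0.0, 1.0]]
10
[[0.48, 0.68, -0.08, 0.08, 0.08, 0.9, 0.08], [0.57, 0.59, -0.09, 0.08, 0.08, 0.89, 0.08], [0.66, 0.5, -0.08, 0.08, 0.08, 0.9, 0.08], [0.74, 0.38, -0.08, 0.08, 0.08, 0.9, 0.08], [0.78, 0.27, -0.07, 0.08, 0.08, 0.9, 0.08], [0.82, 0.14, -0.07, 0.08, 0.08, 0.89, 0.08], [0.83, 0.0, -0.05, 0.08, 0.08, 0.9, 0.08], [0.82, -0.12, -0.04, 0.08, 0.08, 0.9, 0.08], [0.8, -0.25, -0.03, 0.08, 0.08, 0.89, 0.08], [0.74, -0.37, -0.01, 0.08, 0.08, 0.9, 0.08]]
[[-0.118, 0.993, -0.001], [0.993, 0.118, -0.001], [-0.001, -0.001, -1.0]]
```

Request:
send_rows([
  [0.04,0,-0.92,0,0,0,1],
  [0.04,0,-0.92,0,0,0,1],
])

```text
time_s: 12.52
position: [0.6349, -0.0813, 0.1294]
tcp_rot: [[-0.978, -0.117, 0.171], [-0.116, 0.993, 0.021], [-0.173, 0.0, -0.985]]
force: [0.4, -0.1, 0.3]
opening: 0.001
```

Request:
send_rows([
  [0.48,0.68,-0.08,0.08,0.08,0.9,0.08],
  [0.57,0.59,-0.09,0.08,0.08,0.89,0.08],
  [0.66,0.5,-0.08,0.08,0.08,0.9,0.08],
  [0.74,0.38,-0.08,0.08,0.08,0.9,0.08],
  [0.78,0.27,-0.07,0.08,0.08,0.9,0.08],
  [0.82,0.14,-0.07,0.08,0.08,0.89,0.08],
  [0.83,0,-0.05,0.08,0.08,0.9,0.08],
  [0.82,-0.12,-0.04,0.08,0.08,0.9,0.08],
  [0.8,-0.25,-0.03,0.08,0.08,0.89,0.08],
  [0.74,-0.37,-0.01,0.08,0.08,0.9,0.08],
  [0,0,0,0,0,0,0.08],
])

```text
time_s: 13.9
position: [0.4947, 0.0733, 0.1288]
tcp_rot: [[-0.121, 0.993, -0.004], [0.993, 0.121, -0.001], [-0.0, -0.004, -1.0]]
force: [1.1, 0.7, -0.0]
opening: 0.459
```

Run:
```python
from wl import *; from go import *
s,c=wrist('w4.png'); print(inrk(s['position']),s['opening'],s['joint_positions'].round(1),s['time_s'])
for t in ['tin','tin_left']:
    try: r=circ('wrist',c,t,.058); print(t,r,inrk([*r[0][:2],0]))
    except Exception as e: print(t,e)
c=cap('scene')
for t in ['tin','tin_left','tin_right']:
    try: r=circ('scene',c,t,.058); print(t,r,inrk([*r[0][:2],0]))
    except Exception as e: print(t,e)
show(rk(-87,122,18),Rtool(96.75),.08)
```

```text
[-88.8 125.6 128.8] 0.4594254295574698 [-4.400e+00  2.910e+01  1.048e+02 -1.000e-01  4.640e+01 -1.130e+01] 13.9
tin (array([0.5042, 0.0115, 0.0375]), 2289) [-86.7  63.1   0. ]
tin_left (array([0.5836, 0.0936, 0.0376]), 5374) [  1.8 135.3   0. ]
tin (array([0.5051, 0.0108, 0.0397]), 338) [-85.9  62.3   0. ]
tin_left (array([0.5847, 0.0962, 0.0407]), 327) [  3.2 137.8   0. ]
tin_right (array([ 0.6129, -0.1761,  0.0412]), 220) [  -0.8 -136.     0. ]
now [-87.5 124.3 129. ] n 5 end [-87. 122.  18.]
[[-0.02, 0.01, 0.89, 0.0, 0.0, 0.0, 0.08], [-0.02, 0.0, 0.89, -0.01, 0.0, 0.0, 0.08], [-0.01, 0.01, 0.88, 0.0, 0.0, 0.0, 0.08], [-0.02, 0.0, 0.89, 0.0, 0.0, 0.0, 0.08], [-0.02, 0.01, 0.89, -0.01, 0.0, 0.0, 0.08]]
```

View pics/w4.png

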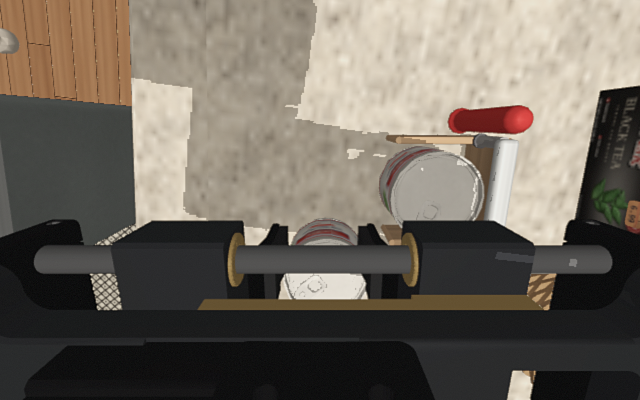

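Request:
send_rows([
  [-0.02,0.01,0.89,0,0,0,0.08],
  [-0.02,0,0.89,-0.01,0,0,0.08],
  [-0.01,0.01,0.88,0,0,0,0.08],
  [-0.02,0,0.89,0,0,0,0.08],
  [-0.02,0.01,0.89,-0.01,0,0,0.08],
  [0,0,0,0,0,0,0.08],
])

```text
time_s: 15.0
position: [0.4956, 0.0702, 0.0168]
tcp_rot: [[-0.118, 0.993, -0.003], [0.993, 0.118, 0.0], [0.0, -0.003, -1.0]]
force: [-0.4, 0.3, -0.4]
opening: 0.457
```

Run:
```python
from go import *
s=status.read_state(); print(inrk(s['position']),s['opening'],s['force'])
show(rk(-88,50,18),Rtool(96.75),.08,9)
```

```text
[-88.3 122.5  16.8] 0.45744955325015635 [-0.43602298  0.2811274  -0.40510287]
now [-88.3 122.5  16.8] n 9 end [-88.1  50.   18. ]
[[-0.32, 0.0, -0.01, 0.0, 0.0, 0.0, 0.08], [-0.32, 0.0, 0.0, 0.0, 0.0, 0.0, 0.08], [-0.33, 0.0, -0.01, -0.01, 0.0, 0.0, 0.08], [-0.32, 0.01, 0.0, 0.0, 0.0, 0.0, 0.08], [-0.32, 0.0, -0.01, 0.0, 0.0, 0.0, 0.08], [-0.32, 0.0, 0.0, 0.0, 0.0, 0.0, 0.08], [-0.32, 0.0, -0.01, 0.0, 0.0, 0.0, 0.08], [-0.33, 0.0, 0.0, -0.01, 0.0, 0.0, 0.08], [-0.32, 0.0, -0.01, 0.0, 0.0, 0.0, 0.08]]
```

Request:
send_rows([
  [-0.3,0,-0.01,0,0,0,0.08],
  [-0.2,0,0,0,0,0,0.08],
  [-0.15,0,-0.01,0,0,0,0.08],
  [-0.2,0,0,0,0,0,0.08],
  [-0.3,0,0,0,0,0,0.08],
  [-0.3,0,0,0,0,0,0.08],
  [-0.3,0,0,0,0,0,0.08],
  [-0.3,0,0,0,0,0,0.08],
])

```text
time_s: 16.0
position: [0.5024, 0.0192, 0.0186]
tcp_rot: [[-0.118, 0.993, -0.0], [0.993, 0.118, 0.0], [0.0, -0.0, -1.0]]
force: [-0.5, 2.7, 3.9]
opening: 0.459
```

Run:
```python
from wl import *; from go import *
s,c=wrist('w5.png'); print(inrk(s['position']),s['opening'],s['force'])
for n in ['scene','wrist']:
    if n=='scene': c=cap(n)
    else: s,c=wrist('w5.png')
    try: r=circ(n,c,'tin',.058); print(n,r,inrk([*r[0][:2],0]))
    except Exception as e: print(n,e)
```

```text
[-87.6  71.   18.6] 0.4590706079556931 [-0.47780979  2.70072787  3.86433485]
scene (array([0.4964, 0.0032, 0.0237]), 21) [-95.4  55.8   0. ]
wrist list index out of range
```

View pics/w5.png

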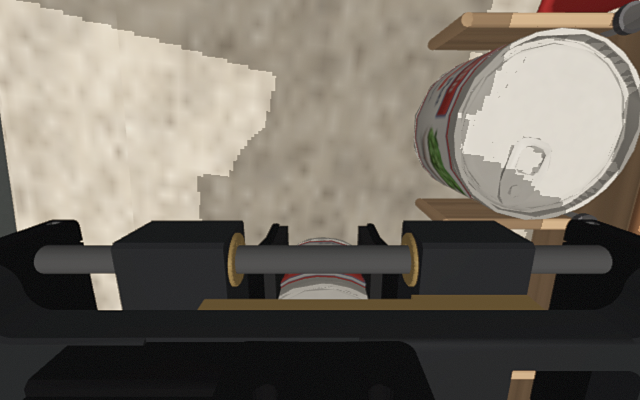

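Request:
send_rows([
  [-0.1,0,0,0,0,0,0.08],
  [0,0,0,0,0,0,0.08],
])

```text
time_s: 16.5
position: [0.5027, 0.017, 0.0184]
tcp_rot: [[-0.118, 0.993, -0.0], [0.993, 0.118, -0.0], [-0.0, -0.0, -1.0]]
force: [-0.0, -0.3, 0.4]
opening: 0.456
```

Run:
```python
from wl import *; from go import *
s=status.read_state(); print(inrk(s['position']),s['opening'],s['force'])
for n in ['scene','side']:
    c=cap(n); save(c,n+'5.png')
    for q in models.masks_of(n,'tin')[:2]:
        p=cloud(c,q['mask']); print(n,q['confidence'],q['extent'],np.percentile(p,[2,50,98],axis=0).round(3).tolist())
        t=p[p[:,2]>.05]; print(inrk([*(t.max(0)+t.min(0))[:2]/2,0]) , len(t))
b=cv2.imread('pics/side5.png'); a=cv2.imread('pics/scene5.png')
cv2.imwrite('pics/m5.png',np.hstack([cv2.resize(b[150:260,260:400],(400,314)),cv2.resize(a[150:260,250:390],(400,314))]))
```

```text
[-87.6  68.8  18.4] 0.4560685665126248 [-0.02216083 -0.32467173  0.36853335]
scene 0.55 [326.8, 208.1, 354.5, 230.8] [[0.468, -0.044, 0.0], [0.477, 0.001, 0.024], [0.523, 0.025, 0.059]]
[-120.7   78.     0. ] 42
side 0.58 [294.6, 197.1, 319.2, 225.3] [[0.469, -0.065, -0.001], [0.497, -0.048, 0.041], [0.542, 0.009, 0.056]]
[-88.6  24.1   0. ] 208
```

View pics/m5.png

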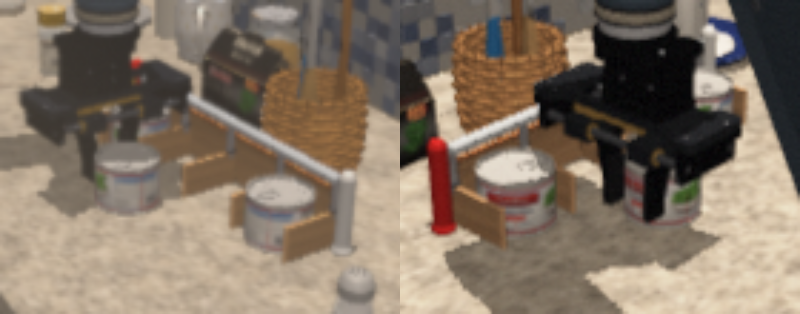

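Request:
send_rows([
  [-0.15,0,0,0,0,0,0.08],
  [-0.3,0,0,0,0,0,0.08],
  [-0.3,0,0,0,0,0,0.08],
  [-0.3,0,0,0,0,0,0.08],
  [-0.3,0,0,0,0,0,0.08],
  [-0.3,0,0,0,0,0,0.08],
  [-0.3,0,0,0,0,0,0.08],
  [-0.3,0,0,0,0,0,0.08],
  [-0.3,0,0,0,0,0,0.08],
  [-0.2,0,0,0,0,0,0.08],
  [-0.1,0,0,0,0,0,0.08],
  [-0.05,0,0,0,0,0,0.08],
])

```text
time_s: 18.2
position: [0.5113, -0.055, 0.0185]
tcp_rot: [[-0.118, 0.993, 0.0], [0.993, 0.118, -0.0], [-0.0, 0.0, -1.0]]
force: [-0.2, 0.8, -0.6]
opening: 0.462
```

Run:
```python
from wl import *; from go import *
s=status.read_state(); print(inrk(s['position']),s['opening'],s['force'])
r,p,Rc=rows(s['position'],s['tcp_rot'],s['position']+ey*.022,s['tcp_rot'],.08); print(json.dumps(r))
```

```text
[-87.5  -3.7  18.5] 0.4615484915575429 [-0.24766617  0.78391476 -0.64563731]
[[0.88, 0.0, 0.0, 0.0, 0.0, 0.0, 0.08]]
```

Request:
send_rows([
  [0.4,0,0,0,0,0,0.08],
  [0.6,0,0,0,0,0,0.08],
  [0,0,-1,0,0,0,0.08],
  [0,0,-1,0,0,0,0.08],
  [0,0,-1,0,0,0,0.08],
  [0,0,-1,0,0,0,0.08],
])

```text
time_s: 18.95
position: [0.5078, -0.0287, 0.1193]
tcp_rot: [[-0.119, 0.993, -0.0], [0.993, 0.119, 0.0], [0.0, -0.0, -1.0]]
force: [0.8, 0.2, 0.3]
opening: 0.46
```

Run:
```python
from go import *
show(rk(-155,-45,120),Rtool(186.75),.31)
```

```text
now [-87.8  22.8 119.3] n 10 end [-155.1  -45.   120.1]
[[-0.27, -0.27, 0.0, 0.0, 0.0, -0.9, 0.31], [-0.23, -0.31, -0.01, 0.0, 0.0, -0.9, 0.31], [-0.17, -0.34, 0.0, 0.0, 0.0, -0.9, 0.31], [-0.12, -0.36, 0.0, 0.0, 0.0, -0.9, 0.31], [-0.06, -0.38, 0.0, 0.0, 0.0, -0.9, 0.31], [0.0, -0.38, -0.01, 0.0, 0.0, -0.89, 0.31], [0.06, -0.38, 0.0, 0.0, 0.0, -0.9, 0.31], [0.11, -0.36, 0.0, 0.0, 0.0, -0.9, 0.31], [0.17, -0.34, 0.0, 0.0, 0.0, -0.9, 0.31], [0.23, -0.31, -0.01, 0.0, 0.0, -0.9, 0.31]]
```

Request:
send_rows([
  [-0.27,-0.27,0,0,0,-0.9,0.31],
  [-0.23,-0.31,-0.01,0,0,-0.9,0.31],
  [-0.17,-0.34,0,0,0,-0.9,0.31],
  [-0.12,-0.36,0,0,0,-0.9,0.31],
  [-0.06,-0.38,0,0,0,-0.9,0.31],
  [0,-0.38,-0.01,0,0,-0.89,0.31],
  [0.06,-0.38,0,0,0,-0.9,0.31],
  [0.11,-0.36,0,0,0,-0.9,0.31],
  [0.17,-0.34,0,0,0,-0.9,0.31],
  [0.23,-0.31,-0.01,0,0,-0.9,0.31],
  [0,0,0,0,0,0,0.31],
])

```text
time_s: 20.32
position: [0.4489, -0.1044, 0.1193]
tcp_rot: [[-0.993, -0.114, -0.0], [-0.114, 0.993, 0.0], [0.0, 0.0, -1.0]]
force: [0.5, -0.5, 0.0]
opening: 0.343
```

Run:
```python
from wl import *; from go import *
s,c=wrist('w6.png'); print(s['time_s'],inrk(s['position']),s['opening'],s['force'],s['joint_positions'].round(1))
for n in ['wrist','scene','side']:
    if n!='wrist': c=cap(n)
    for t in ['tin','tin_right','tin_left']:
        try: r=circ(n,c,t,.058); print(n,t,r,inrk([*r[0][:2],0]))
        except Exception as e: print(n,e)
    save(c,n+'6.png')
show(rk(-155,-45,18),Rtool(186.75),.31)
```

```text
20.325 [-155.2  -45.5  119.3] 0.343242229480139 [ 0.50850403 -0.53950401  0.04424339] [ -27.    27.8  110.8   -0.    41.4 -123.6]
wrist tin (array([ 0.5097, -0.097 ,  0.0322]), 1585) [-94.  -45.3   0. ]
wrist list index out of range
wrist tin_left (array([0.5973, 0.09  , 0.0256]), 1155) [ 15.  130.1   0. ]
scene tin (array([ 0.5139, -0.0961,  0.0409]), 286) [-89.7 -44.9   0. ]
scene tin_right (array([ 0.6136, -0.1751,  0.0399]), 219) [   0. -135.    0.]
scene tin_left (array([0.5825, 0.0931, 0.0398]), 332) [  0.7 135.    0. ]
side list index out of range
side tin_right (array([ 0.6126, -0.1761,  0.0413]), 188) [  -1.1 -135.9    0. ]
side list index out of range
now [-154.8  -46.3  119.3] n 5 end [-155.  -45.   18.]
[[0.0, 0.01, 0.81, 0.0, 0.0, 0.0, 0.31], [0.0, 0.01, 0.81, 0.0, 0.0, 0.0, 0.31], [0.01, 0.01, 0.81, 0.0, 0.0, -0.01, 0.31], [0.0, 0.01, 0.81, 0.0, 0.0, 0.0, 0.31], [0.0, 0.01, 0.81, 0.0, 0.0, 0.0, 0.31]]
```

View pics/w6.png

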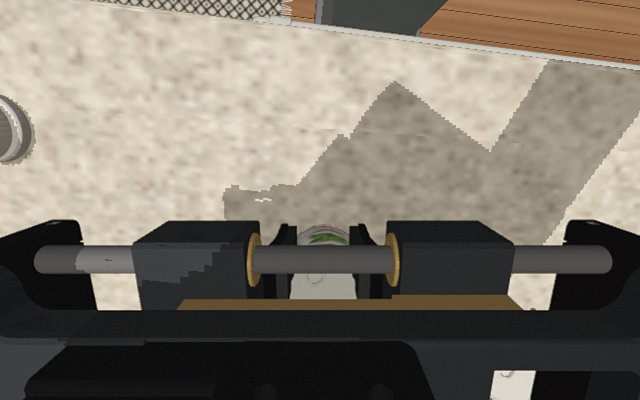

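View pics/scene6.png

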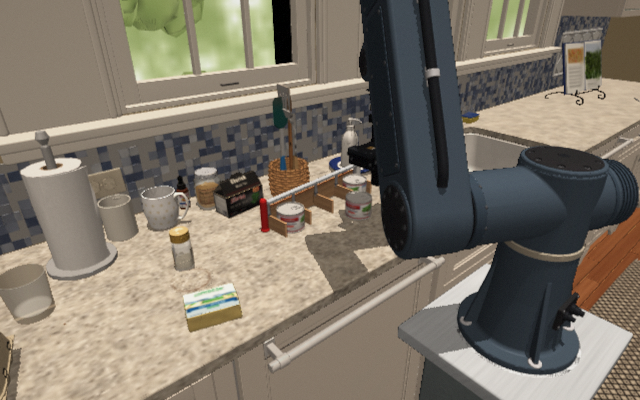

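Request:
send_rows([
  [0,0.01,0.81,0,0,0,0.31],
  [0,0.01,0.81,0,0,0,0.31],
  [0.01,0.01,0.81,0,0,-0.01,0.31],
  [0,0.01,0.81,0,0,0,0.31],
  [0,0.01,0.81,0,0,0,0.31],
  [0,0,0,0,0,0,0.31],
])

```text
time_s: 21.68
position: [0.4483, -0.1037, 0.017]
tcp_rot: [[-0.993, -0.118, -0.002], [-0.118, 0.993, 0.001], [0.002, 0.001, -1.0]]
force: [0.2, -0.1, 0.4]
opening: 0.346
```

Run:
```python
from go import *
s=status.read_state(); print(s['time_s'],s['force'],s['opening'])
show(rk(-95,-45,18),Rtool(186.75),.31,8)
```

```text
21.675 [ 0.19460832 -0.13383152  0.35994335] 0.3462658211653883
now [-155.8  -44.7   17. ] n 8 end [-95.  -44.9  17.9]
[[-0.3, 0.0, -0.01, 0.0, 0.0, 0.0, 0.31], [-0.31, 0.0, 0.0, 0.0, 0.0, 0.0, 0.31], [-0.3, 0.0, -0.01, 0.0, 0.0, 0.0, 0.31], [-0.3, -0.01, 0.0, 0.0, -0.01, 0.0, 0.31], [-0.31, 0.0, -0.01, 0.01, 0.0, 0.0, 0.31], [-0.3, 0.0, 0.0, 0.0, 0.0, 0.0, 0.31], [-0.31, 0.0, -0.01, 0.0, 0.0, 0.0, 0.31], [-0.3, 0.0, 0.0, 0.0, 0.0, 0.0, 0.31]]
```

Request:
send_rows([
  [-0.3,0,-0.01,0,0,0,0.31],
  [-0.3,0,0,0,0,0,0.31],
  [-0.2,0,-0.01,0,0,0,0.31],
  [-0.15,0,0,0,0,0,0.31],
  [-0.2,0,0,0,0,0,0.31],
  [-0.3,0,0,0,0,0,0.31],
  [-0.3,0,0,0,0,0,0.31],
  [-0.3,0,0,0,0,0,0.31],
  [-0.2,0,0,0,0,0,0.31],
  [0,0,0,0,0,0,0.31],
])

```text
time_s: 22.92
position: [0.5063, -0.0976, 0.0185]
tcp_rot: [[-0.993, -0.118, 0.003], [-0.118, 0.993, -0.001], [-0.002, -0.001, -1.0]]
force: [-0.6, -0.8, 0.4]
opening: 0.344
```

Run:
```python
from wl import *; from go import *
s,c=wrist('w7.png'); print(s['time_s'],inrk(s['position']),s['opening'],s['force'])
for n in ['wrist','scene','side']:
    if n!='wrist': c=cap(n)
    save(c,n+'7.png')
    for t in ['tin']:
        for q in models.masks_of(n,t)[:1]:
            p=cloud(c,q['mask']); p=p[abs(p[:,2]-.058)<.006]; Q=(p-O); q2=np.c_[Q@ex,Q@ey]*1000; print(n,q['confidence'],len(p),q2.min(0),q2.max(0))
a=cv2.imread('pics/side7.png')[150:270,280:430];b=cv2.imread('pics/scene7.png')[150:270,250:400]
cv2.imwrite('pics/m7.png',np.hstack([cv2.resize(a,(400,320)),cv2.resize(b,(400,320))]))
```

```text
22.925 [-97.4 -45.4  18.5] 0.34416873931164127 [-0.61219969 -0.78256539  0.37816906]
wrist 0.84 1085 [-91.57194274 -60.33707266] [-83.20215707 -29.44866557]
scene 0.61 9 [-73.73025189 -13.26336463] [-43.76775656  -6.66611573]
side 0.73 5 [-69.56302803 -84.37092223] [-45.54652212 -78.641118  ]
```

View pics/m7.png

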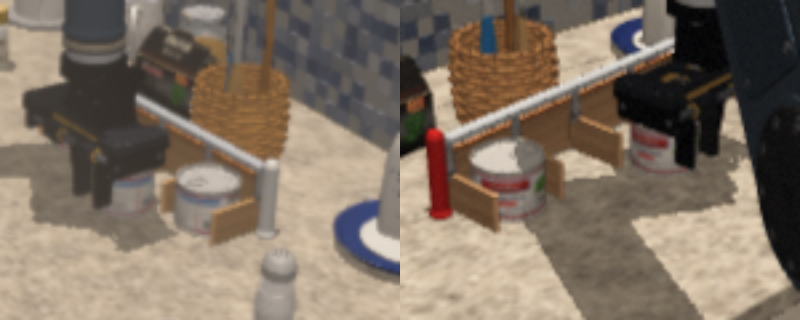

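Request:
send_rows([
  [-0.15,0,0,0,0,0,0.31],
  [-0.25,0,0,0,0,0,0.31],
  [-0.25,0,0,0,0,0,0.31],
  [-0.25,0,0,0,0,0,0.31],
  [-0.25,0,0,0,0,0,0.31],
  [-0.25,0,0,0,0,0,0.31],
  [-0.25,0,0,0,0,0,0.31],
  [-0.2,0,0,0,0,0,0.31],
  [-0.1,0,0,0,0,0,0.31],
  [0,0,0,0,0,0,0.31],
])

```text
time_s: 24.48
position: [0.5539, -0.0917, 0.0186]
tcp_rot: [[-0.993, -0.118, 0.001], [-0.118, 0.993, -0.0], [-0.001, -0.001, -1.0]]
force: [-0.1, -0.5, -0.7]
opening: 0.344
```

Run:
```python
from wl import *; from go import *
s,c=wrist('w8.png'); print(s['time_s'],inrk(s['position']),s['opening'],s['force'])
```

```text
24.475 [-49.5 -45.2  18.6] 0.3442186786011821 [-0.07108234 -0.47129638 -0.74203732]
```

View pics/w8.png

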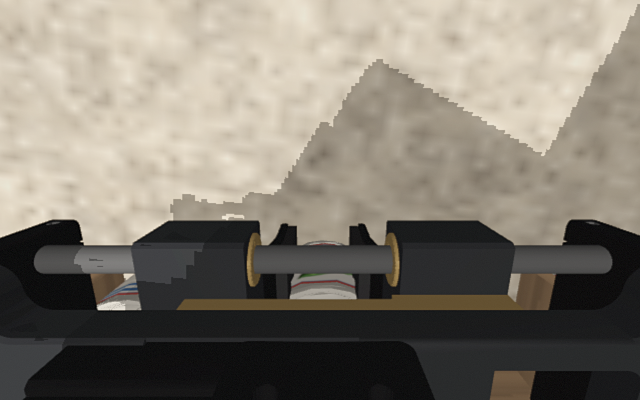

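Creep on until the back board pushes back.

Request:
send_rows([
  [-0.1,0,0,0,0,0,0.31],
  [-0.1,0,0,0,0,0,0.31],
  [-0.08,0,0,0,0,0,0.31],
  [0,0,0,0,0,0,0.31],
])

```text
time_s: 25.02
position: [0.5605, -0.0907, 0.0186]
tcp_rot: [[-0.993, -0.118, 0.001], [-0.118, 0.993, -0.0], [-0.0, -0.0, -1.0]]
force: [-1.0, 0.1, 0.5]
opening: 0.348
```

Request:
send_rows([
  [-0.06,0,0,0,0,0,0.31],
  [-0.06,0,0,0,0,0,0.31],
  [0,0,0,0,0,0,0.31],
])

```text
time_s: 25.4
position: [0.5635, -0.0904, 0.0185]
tcp_rot: [[-0.993, -0.118, 0.001], [-0.118, 0.993, -0.0], [-0.001, -0.0, -1.0]]
force: [-0.5, 0.9, 1.3]
opening: 0.343
```

Request:
send_rows([
  [-0.06,0,0,0,0,0,0.31],
  [-0.06,0,0,0,0,0,0.31],
  [0,0,0,0,0,0,0.31],
])

```text
time_s: 25.78
position: [0.5666, -0.0901, 0.0186]
tcp_rot: [[-0.993, -0.118, 0.001], [-0.118, 0.993, -0.0], [-0.001, -0.0, -1.0]]
force: [-1.5, -0.5, 0.5]
opening: 0.349
```

Request:
send_rows([
  [-0.05,0,0,0,0,0,0.31],
  [-0.05,0,0,0,0,0,0.31],
  [0,0,0,0,0,0,0.31],
])

```text
time_s: 26.15
position: [0.568, -0.0898, 0.0185]
tcp_rot: [[-0.993, -0.118, -0.001], [-0.118, 0.993, 0.0], [0.001, 0.0, -1.0]]
force: [-4.0, -1.0, 2.9]
opening: 0.345
```

Request:
send_rows([
  [-0.06,0,0,0,0,0,0.31],
  [0,0,0,0,0,0,0.31],
  [0,0,0,0,0,0,0.31],
])

```text
time_s: 26.52
position: [0.568, -0.0897, 0.0185]
tcp_rot: [[-0.993, -0.118, -0.004], [-0.118, 0.993, 0.0], [0.004, 0.001, -1.0]]
force: [-7.6, -2.2, 5.1]
opening: 0.348
```

Request:
send_rows([
  [0.2,0,0,0,0,0,0.31],
  [0.5,0,0,0,0,0,0.31],
  [0.8,0,0,0,0,0,0.31],
  [1,0,0,0,0,0,0.31],
  [1,0,0,0,0,0,0.31],
  [0,0,-1,0,0,0,0.31],
  [0,0,-1,0,0,0,0.31],
  [0,0,-1,0,0,0,0.31],
  [0,0,-1,0,0,0,0.31],
  [0,0,-1,0,0,0,0.31],
  [0,0,-1,0,0,0,0.31],
  [0,0,-1,0,0,0,0.31],
])

```text
time_s: 28.02
position: [0.4832, -0.0998, 0.1944]
tcp_rot: [[-0.993, -0.118, 0.002], [-0.118, 0.993, -0.0], [-0.002, -0.001, -1.0]]
force: [0.3, 0.5, 0.2]
opening: 0.347
```

Run:
```python
from wl import *; from go import *
s,c=wrist('w9.png'); print(s['time_s'],inrk(s['position']),s['opening'],s['force'])
for n in ['wrist','scene','side']:
    if n!='wrist': c=cap(n); save(c,n+'9.png')
    for t in ['tin','tin_right','tin_left']:
        try: r=circ(n,c,t,.058); print(n,t,r,inrk([*r[0][:2],0]))
        except Exception as e: print(n,t,e)
    for t in ['salt','spice','butter','timer']:
        for q in models.masks_of(n,t)[:1]: print(n,t,q['extent'],round(q['confidence'],2))
a=cv2.imread('pics/side9.png')[150:270,280:430];b=cv2.imread('pics/scene9.png')[150:270,250:400]
cv2.imwrite('pics/m9.png',np.hstack([cv2.resize(a,(400,320)),cv2.resize(b,(400,320))]))
```

```text
28.025 [-120.6  -45.   194.4] 0.34745638341797785 [0.32696551 0.50680443 0.21702908]
wrist tin (array([ 0.6055, -0.0848,  0.0372]), 1416) [  2.6 -44.4   0. ]
wrist tin_right list index out of range
wrist tin_left (array([0.5705, 0.1235, 0.0128]), 99) [ -7.7 166.6   0. ]
wrist salt [0.0, 190.9, 100.2, 239.9] 0.71
wrist timer [0.0, 194.5, 100.2, 239.8] 0.69
scene tin (array([ 0.6117, -0.0814,  0.042 ]), 232) [  9.2 -41.8   0. ]
scene tin_right (array([ 0.6184, -0.1772,  0.0454]), 223) [   4.6 -137.7    0. ]
scene tin_left (array([0.5825, 0.0919, 0.0399]), 324) [  0.5 133.8   0. ]
scene spice [168.9, 227.6, 193.8, 272.6] 0.58
scene butter [180.8, 283.9, 240.7, 330.4] 0.81
side tin (array([ 0.6098, -0.083 ,  0.0444]), 173) [  7.1 -43.1   0. ]
side tin_right (array([ 0.61  , -0.1768,  0.041 ]), 188) [  -3.7 -136.3    0. ]
side tin_left (array([0.5865, 0.0909, 0.0418]), 121) [  4.4 132.3   0. ]
side salt [373.8, 242.5, 388.2, 276.6] 0.9
side spice [271.5, 151.5, 283.5, 178.4] 0.49
side butter [225.2, 168.9, 241.2, 186.5] 0.84
side timer [331.0, 269.7, 357.2, 296.3] 0.84
```

View pics/m9.png

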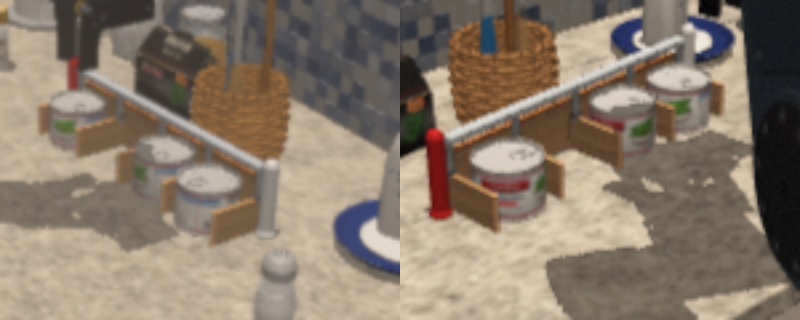

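View pics/w9.png

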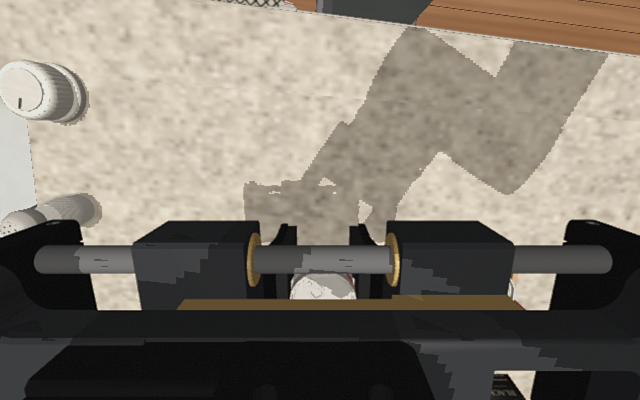

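```bash
python3 -c "
from rig import bot; print(bot.hand_in())"
```

```text
the job is handed in; nothing more can be done
None
```

The job is done and handed in, at about 28 s on the robot's clock. The tin now stands upright in the third gap from the red post, home against the back board.

**Rail:** The red post is at the rack's +y end. I set the shut fingertips on the rail over the first gap and slid them in light contact over the second to the third. The force was 6–7 N, and the fingertips were within about 1 mm of each gap centre in my measured rack frame. At the third gap I also saw them on the rail in the side camera view.

**Tin:** I pushed it sideways along the worktop to line up with the third gap, then straight in. It stopped dead against a rising force of about 8 N, with little sideways force. I then backed the gripper off and raised it clear.

**Last checks:**
- **Tin position:** It measured 42–44 mm off the rack's middle, where the gap centre is 45 mm. Its depth along the rack read 3, 7 and 9 mm in the three cameras, against 4 mm when home. My rack frame may be about 3 mm off in that direction, so I judge it home by the stop rather than by these readings.
- **Tins already in the rack:** The left one measured unchanged within camera noise. The right one's scene-camera reading came out 5 mm deeper than before, but the side camera showed no such shift and the gripper never touched it.
- **Other things:** The salt, spice, butter and timer appear where they were.

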